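# Take the size of a bore with a telescoping gauge

### The job

Take the size of the bore in the aluminium block with the telescoping gauge: lift the gauge out of its blue stand by its red knob and, pressing only gently and feeling for the hole, lower its locked, drawn-in head into the bore until the crossbar lies flat on the block between the four pins. There turn the knob counter-clockwise (seen from above) well open so that the two plungers spring out to the wall, turn it fully back clockwise to lock them, draw the gauge straight up out of the bore and set it upright in its stand again, still locked at the size of the bore. Leave the vial, the beaker and the steel nozzle where they stand.

Things in the scene. Friction and masses are not known exactly. Their poses are not given: they have to be found in the camera images.
- fixture: Dark steel base plate, 100 (x) x 170 (y) x 12 mm, fixed to the worktop; origin at the centre of its underside. A channel along its y holds an aluminium block, 56 (x) x 112 (y) x 34 mm, its flat top 46 mm above the origin. The block is centred in x but clamped anywhere from -16 to +16 mm along y: this offset is NOT reported, it must be seen or felt. Below 40 N it does not shift.
- channel_mid (a point): Point on the plate's centre line at the height of the block's top (46 mm above the plate's underside), axes as the plate. The block's upright bore (30 mm diameter, right through, brass rim) opens at this height, from -16 to +16 mm away along y. At 41 mm in y either side of the bore stand two round-topped pins, 12.5 mm high, 13 mm clear between them in x, which take the crossbar.
- gauge_knob (a point): Centre of the gauge's red knob, an upright slab 14 mm (its x) by 34 mm (its y) by 24 mm high (z) on the gauge's axis, 52 mm above the underside of the crossbar; axes turn with the knob. Below it is a stem 10 mm thick and 20 mm long. It can be gripped from above across its 14 mm. With the lock closed the knob's y lies along the crossbar.
- gauge_bar (a point): Centre of the underside of the steel crossbar (100 mm along its y, 9 wide, 8 thick, a 50 x 40 mm plate in its middle) of the gauge, a loose T-shaped tool of 0.3 kg; z up its axis. In the bore the bar lies along the plate's y, either end first. The head below is 14 mm wide, its underside 25 mm below the bar, with sprung plungers along y at 18 mm below: 25 mm over the tips drawn in, 39 mm free, 1 N.
- tip_a (a point): Outermost point of the round tip of the brass plunger at the gauge's +y end. The distance from tip_a to tip_b is the size that the gauge shows.
- tip_b (a point): The same for the plunger at the -y end.
- lock (a joint): Angle of the red knob relative to the gauge: 0 = fully clockwise, plungers locked where they are; it grows counter-clockwise (from above) to a stop at 1.2 rad. The plungers are free above about 0.4 rad. The knob stays where it is left; it turns with about 0.1 N m.
- stand_top (a point): Centre of the open top of the blue stand, a block 64 mm square with an upright hole of 40 mm diameter, fixed to the worktop, top face 48 mm above it. The gauge hangs in it with its head in the hole and the underside of its plate and crossbar flat on the top face, in any direction about the upright axis.
- vial: Bystander: standing glass vial with black cap, 28 mm diameter, 56 mm high, origin at its foot.
- beaker: Bystander: small empty glass beaker, 43 mm diameter, 56 mm high, origin at its foot.
- nozzle: Bystander: small turned steel nozzle, 23 mm diameter, 26 mm high, origin at its foot.
There are look-alikes about, which are no part of the job. What is meant by the part that bears gauge_knob is not brown, and is the larger of those in its own colour.

How it is judged:
On the way, in this order (a step that is already met when the one before it is completed fails the run):
1. the gauge, still locked and drawn in, sits in the bore, its crossbar flat on the block (z of gauge_bar in the frame of fixture below 0.049 m and x of gauge_bar in the frame of fixture between -0.005 and 0.005 m and y of gauge_bar in the frame of fixture between -0.021 and 0.021 m and angle between gauge_bar's own z axis and vertical below 0.08 rad and distance between tip_a and tip_b below 0.027 m), for 0.2 s.
2. the knob is turned open in the bore and the plungers have sprung out to its wall (z of gauge_bar in the frame of fixture below 0.05 m and value of joint lock above 0.4 rad and horizontal distance between gauge_bar and fixture below 0.022 m and distance between tip_a and tip_b between 0.0285 and 0.0315 m), for 0.2 s.
3. the knob is turned back and the plungers are locked in the bore (z of gauge_bar in the frame of fixture below 0.05 m and value of joint lock below 0.15 rad and horizontal distance between gauge_bar and fixture below 0.022 m and distance between tip_a and tip_b above 0.0285 m), for 0.2 s.
At the end, for the whole second after the job is handed in: The gauge stands at rest upright (within 0.08 rad) in its stand, its crossbar's underside within 10 mm of the stand's top centre, the knob locked (below 0.15 rad), and its plunger tips 28.5 to 31.5 mm apart, which is the 30 mm of the bore (distance between gauge_bar and stand_top below 0.01 m and angle between gauge_bar's own z axis and vertical below 0.08 rad and value of joint lock below 0.15 rad and distance between tip_a and tip_b between 0.0285 and 0.0315 m and linear speed of gauge below 0.02 m/s); the robot touches nothing.
It fails at once if the gauge is pressed against the block or its base with more than 35 N (contact force between gauge and fixture above 35 N).
It fails at once if the vial is moved by more than 15 mm (distance of vial from where it was at the start of the episode above 0.015 m).
It fails at once if the beaker is moved by more than 15 mm (distance of beaker from where it was at the start of the episode above 0.015 m).
It fails at once if the nozzle is moved by more than 15 mm (distance of nozzle from where it was at the start of the episode above 0.015 m).
It also fails if it takes over 72 s, if anything falls off the work surface, if the arm or the gripper's body presses on something with over 40 N, if the wrist force passes 120 N, or if a joint passes its speed limit or range.

### The arm

A 6-joint arm with a two-finger parallel gripper is mounted at the origin on a cart in front of the work surface, level with it; the furniture and walls round the work are solid. World frame = base frame: x ahead of the robot, y to its left, z up, the work surface at z = 0. Lengths are in m, angles in rad, forces in N, time in s.
With the tool pointing down it reaches from about 0.25 to 0.775 m from the base axis. Payload 4 kg.
Tool frame: the origin (TCP) lies at the very end of the fingers, on their centre line; the grasp point (between the pads) lies 19 mm behind it (robot.hold_point_z is the distance from the TCP to the grasp point, in m); z points along the fingers, y is the line along which they close (so a half turn about z gives the same grasp; the last joint's range is limited). The gripper opens to 94 mm and grips with 3 to 60 N. Pads are 16 mm wide; open, the fingers measure 119 mm over their backs; the gripper's body (75 mm by 177 mm) begins 78 mm behind the grasp point.
Start: joints at [-1.371, 0.087, 1.371, -0, 1.684, -0.103], TCP at [0.164, -0.525, 0.176] pointing down, gripper open.
Joint ranges: [-3.1, 3.1], [-0.76, 2.03], [0.27, 2.55], [-1.08, 4.22], [0.17, 2.65], [-2.57, 2.57]. Speed limits (rad/s): [2.79, 2.79, 3.14, 3.14, 3.14, 3.14].

### API

Orientations are given as [roll, pitch, yaw] about the fixed x, y, z axes, in that order (R = Rz(yaw) Ry(pitch) Rx(roll)).
In Python, from bench import robot gives the robot as it stands.
- The arm moves only by the tool carry_out, never from a script. Its argument "steps" is a list of rows, each a list of 3 entries, a list of its own where there are three numbers: the shift along the tool's x, y, z in m, then the turn about the tool's z in units of 10 degrees (1.0 is 10 degrees), then the closure, from -1 (fully open) to 1 (shut). In form: [[[tx, ty, tz], roll, jaw], ...]. A call has 1 to 10 rows; each row is the pose to reach, as a shift and turn from the pose commanded when the call began, along the tool's axes at that moment; what a row does not reach only later rows make up. A row lasts 1/8 s, in which the tool goes at most 62.5 mm and 10.7 degrees, less where a joint would pass 70% of its speed; a pose out of reach is approached as far as the arm can. A call with a gripper value outside its range is refused whole. The fingers move at their own pace and stop on an object; the grip force is fixed at half the most. Time passes only in rows, so rows that repeat a pose let the fingers close. It gives the time, the measured TCP pose, the force, the opening and the grip force at its end, in the units of the state.
- robot.get_obs(): the state, without advancing time (a new reading comes with each control period).
- robot.snapshot(name): name is "scene" or "top"; returns a dict with "image" (480x640x3 uint8, red, green, blue), "z_map" (480x640 float32, m along the optical axis (not along the pixel's ray), 0 where there is no reading), "mtx" (3x3 intrinsics, pixels), "R" (3x3) and "t" (3): a world point X has camera coordinates R X + t. Camera axes: x right, y down, z forward; pixel columns grow to the right and rows downward; lengths in m; the calibration is good to about 2 mm. A picture is of the moment at which its call begins.
- robot.close_job(): hands the job in; it is judged then, once.
The state is a dict: "time": time; "joint_positions": joint angles; "qvel": joint speeds; "joint_torque": joint torques, N m; "tool_pos": TCP position; "ee_rot": TCP orientation; "wrist_force": force on the tool from outside, world axes, zero at the start; "wrist_torque": the same for the moment, N m; "width": finger opening in m; "finger_force": force on a finger pad.
Only numpy, scipy, OpenCV 4.12 (cv2) and the standard library are available. Lean on these libraries where they do the work, as an engineer would, in place of code of your own. Each camera call takes 0.05 s, during which the arm holds its last target. There are 200 camera calls.

## Working session

There is one attempt and no reset: what is moved stays moved. The work goes in short steps, Python scripts to look and compute and a tool call to move; the robot and the scene stay as the last step left them, time stands still between calls to the robot, and variables do not carry over. Pictures are saved under pics/ and viewed, at most 10 in all, crops included, and the job is handed in when it is done.

Besides the shell and the picture viewer there is one more tool, called after ">>>" as name(argument=value, ...) on one line, values as JSON. carry_out: Moves the arm, as the interface text tells. Its arguments: {"type":"object","properties":{"steps":{"type":"array","items":{"type":"array"}}},"required":["steps"]}

```bash
mkdir -p pics; ls; cat > h.py <<'E'
import numpy as np, cv2
from bench import robot
def snap(n,save=None):
    s=robot.snapshot(n)
    if save: cv2.imwrite(f'pics/{save}.png',s['image'][:,:,::-1])
    return s
def pts(s):
    z=s['z_map'];K=s['mtx'];v,u=np.indices(z.shape)
    c=np.stack([(u-K[0,2])/K[0,0]*z,(v-K[1,2])/K[1,1]*z,z],-1)
    return (c-s['t'])@s['R']
def ray(s,u,v,h):
    d=s['R'].T@np.linalg.inv(s['mtx'])@np.array([u,v,1.]);o=-s['R'].T@s['t']
    return o+d*(h-o[2])/d[2]
E
python3 - <<'E'
from h import *
for n in('scene','top'):
    s=snap(n,n+'0'); print(n,s['mtx'].tolist(),(-s['R'].T@s['t']).round(3),s['R'].round(2).tolist()); np.savez(n+'0',**s)
print(robot.get_obs(),robot.hold_point_z)
E
```

```text
pics
scene [[548.5847626196999, 0.0, 318.8925411623183], [0.0, 548.5847626196999, 231.24104490161164], [0.0, 0.0, 1.0]] [-0.134  0.516  0.865] [[-0.5, -0.87, -0.01], [-0.6, 0.35, -0.72], [0.63, -0.35, -0.7]]
top [[460.51279155870714, 0.0, 320.54803780839825], [0.0, 460.51279155870714, 243.8980687845255], [0.0, 0.0, 1.0]] [0.526 0.125 1.063] [[0.02, -1.0, -0.01], [-1.0, -0.02, -0.05], [0.05, 0.01, -1.0]]
{'time': 0.1, 'joint_positions': array([-1.37110203e+00,  8.78724469e-02,  1.37208790e+00, -1.07663511e-05,
        1.68357275e+00, -1.03094117e-01]), 'qvel': array([-0.00161778, -0.00162685, -0.003374  , -0.00070649,  0.00117235,
       -0.00172336]), 'joint_torque': array([ 2.58564316e-03, -3.41251945e+01, -3.03302622e+01,  7.21781817e-02,
        3.04163026e-02, -9.91373008e-05]), 'tool_pos': array([ 0.1638879 , -0.52445035,  0.17523371]), 'ee_rot': array([-3.13966141e+00, -1.89050439e-04,  3.02787031e-01]), 'wrist_force': array([0.25834551, 0.79181249, 0.14049062]), 'wrist_torque': array([-0.00598378, -0.03539653,  0.04821756]), 'finger_force': 0.0, 'width': 0.0941270766591008} 0.0188
```

View pics/top0.png

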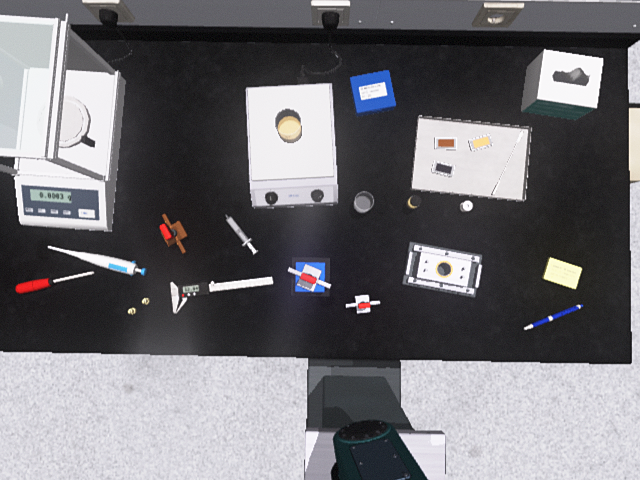

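View pics/scene0.png

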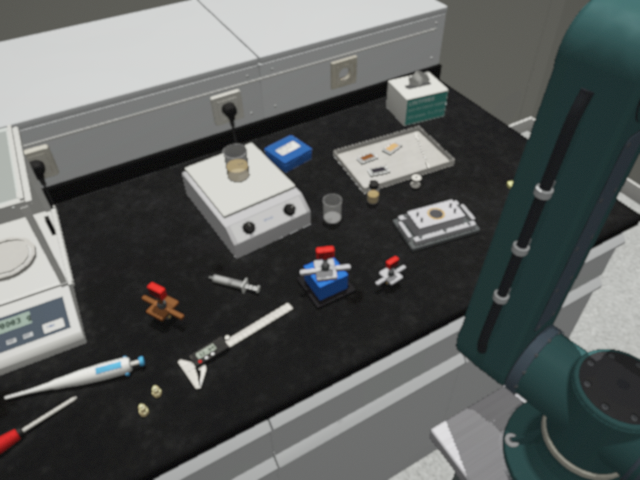

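Candidates: the silver gauge in the blue stand (top 310,278), a small silver one (363,304) and a brown one (172,232). The one in the stand fits, because it isn't brown and is the larger of the silver pair. I'll check it in an enlarged crop and measure at the same time.

```bash
python3 - <<'E'
from h import *
T=dict(np.load('top0.npz'));S=dict(np.load('scene0.npz'))
a=cv2.resize(T['image'][235:325,275:395],None,fx=5,fy=5,interpolation=2)
b=cv2.resize(T['image'][235:305,395:495],None,fx=5,fy=5,interpolation=2)
o=np.zeros((800,600,3),np.uint8);o[:450]=a;o[450:800,:500]=b
cv2.imwrite('pics/crop1.png',cv2.resize(o,(450,600))[:,:,::-1])
def red(s,u0,u1,v0,v1):
    h=cv2.cvtColor(s['image'],cv2.COLOR_RGB2HSV);m=((h[...,0]<8)|(h[...,0]>172))&(h[...,1]>150)&(h[...,2]>90)
    k=np.zeros_like(m);k[v0:v1,u0:u1]=1;return m&k
P=pts(T);Q=pts(S)
for nm,s,p,box in(('top',T,P,(285,335,255,300)),('scene',S,Q,(305,345,240,265))):
    m=red(s,*box);x=p[m];z=x[:,2];print(nm,m.sum(),np.percentile(z,[5,50,90]).round(4))
    t=m&(p[...,2]>np.percentile(z,90)-.006);v,u=np.nonzero(t)
    r=cv2.minAreaRect(p[t][:,:2].astype(np.float32)*1000);print(r,p[t].mean(0).round(4))
# gauge bar & stand
h=cv2.cvtColor(T['image'],cv2.COLOR_RGB2HSV)
reg=np.zeros(h.shape[:2],bool);reg[250:305,280:345]=1
bar=reg&(h[...,1]<60)&(h[...,2]>120);blue=reg&(h[...,0]>100)&(h[...,0]<130)&(h[...,1]>150)
for n,m in(('bar',bar),('blue',blue)):
    print(n,m.sum(),np.percentile(P[m][:,2],[5,25,50,75,95]).round(4))
    zz=np.median(P[m][:,2]);k=m&(abs(P[...,2]-zz)<.008)
    print(cv2.minAreaRect(P[k][:,:2].astype(np.float32)*1000))
# fixture
reg[:]=0;reg[230:310,390:500]=1
blk=reg&(abs(P[...,2]-.046)<.006)
r=cv2.minAreaRect(P[blk][:,:2].astype(np.float32)*1000);print('blk',blk.sum(),r,np.median(P[blk][:,2]))
pl=reg&(P[...,2]>.007)&(P[...,2]<.06);c=cv2.minAreaRect(P[pl][:,:2].astype(np.float32)*1000);print('plate',c)
pl=reg&(abs(P[...,2]-.012)<.004);print('plate12',cv2.minAreaRect(P[pl][:,:2].astype(np.float32)*1000))
E
```

```text
top 95 [0.1083 0.1108 0.1133]
((512.9967041015625, 148.99961853027344), (31.289752960205078, 44.28021240234375), 62.73628616333008) [0.4995 0.1557 0.1209]
scene 166 [-0.0021  0.1091  0.1121]
((495.1137390136719, 156.95449829101562), (33.3326530456543, 16.73020362854004), 66.21393585205078) [0.4944 0.1578 0.1103]
bar 417 [0.0483 0.0534 0.055  0.0564 0.0587]
((499.15875244140625, 156.44879150390625), (98.80915069580078, 50.21891784667969), 69.59617614746094)
blue 366 [0.0081 0.0455 0.0471 0.0483 0.05  ]
((501.8390197753906, 154.40728759765625), (63.59640121459961, 63.67762756347656), 88.59319305419922)
blk 1140 ((524.1333618164062, -140.3077850341797), (112.66109466552734, 56.04121017456055), 80.467529296875) 0.04541905245281426
plate ((525.6982421875, -131.12887573242188), (199.2642059326172, 100.02013397216797), 80.50248718261719)
plate12 ((523.308349609375, -145.35635375976562), (170.43064880371094, 99.97333526611328), 80.4853515625)
```

View pics/crop1.png

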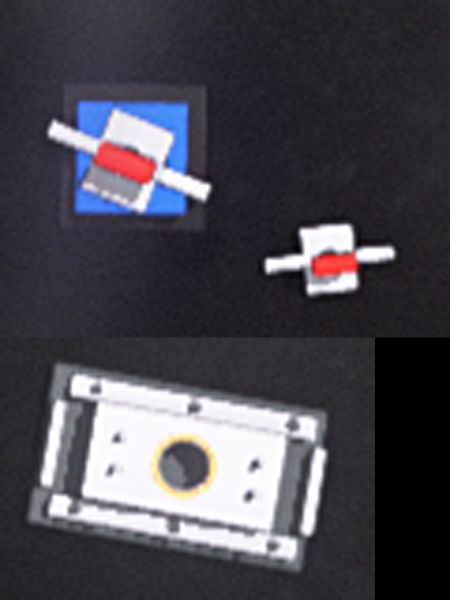

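The crop confirms it: the larger silver gauge sits in the blue stand, and the small red-knobbed one at lower right is the look-alike. The brass-rimmed bore is also visible. Next I'll refine by casting rays from both views.

```bash
cat >> h.py <<'E'
def hsv(s): return cv2.cvtColor(s['image'],cv2.COLOR_RGB2HSV)
def box(m,u0,u1,v0,v1):
    k=np.zeros_like(m);k[v0:v1,u0:u1]=1;return m&k
def redm(s,*b):
    h=hsv(s);return box(((h[...,0]<8)|(h[...,0]>172))&(h[...,1]>150)&(h[...,2]>90),*b)
def cen(m): v,u=np.nonzero(m);return np.array([u.mean(),v.mean()])
def tri(a,pa,b,pb):
    A=[];B=[]
    for s,p in((a,pa),(b,pb)):
        o=-s['R'].T@s['t'];d=s['R'].T@np.linalg.inv(s['mtx'])@np.array([*p,1.]);d/=np.linalg.norm(d)
        M=np.eye(3)-np.outer(d,d);A.append(M);B.append(M@o)
    return np.linalg.solve(sum(A),sum(B))
E
python3 - <<'E'
from h import *
T=dict(np.load('top0.npz'));S=dict(np.load('scene0.npz'))
mt=redm(T,285,335,255,300);ms=redm(S,305,345,240,262)
print('knob tri',tri(T,cen(mt),S,cen(ms)).round(4))
v,u=np.nonzero(mt);r=np.array([ray(T,a,b,.112)[:2] for a,b in zip(u,v)],np.float32)*1000
print('knob top rect',cv2.minAreaRect(r))
for n,s,b in(('top',T,(420,470,250,290)),('scene',S,(415,460,200,228))):
    h=hsv(s);m=box((h[...,0]>12)&(h[...,0]<35)&(h[...,1]>90)&(h[...,2]>90),*b)
    v,u=np.nonzero(m);e=cv2.fitEllipse(cv2.convexHull(np.c_[u,v].astype(np.int32)).reshape(-1,1,2)) 
    print(n,m.sum(),e)
    if n=='top':et=e[0]
    print(ray(s,*e[0],.046).round(4))
print('bore tri',tri(T,et,S,e[0]).round(4))
h=hsv(T);bl=box((h[...,0]>100)&(h[...,0]<130)&(h[...,1]>150),280,345,250,305)
v,u=np.nonzero(bl);r=np.array([ray(T,a,b,.048)[:2] for a,b in zip(u,v)],np.float32)*1000
print('stand',cv2.minAreaRect(r))
bar=box((h[...,1]<60)&(h[...,2]>120),280,345,250,305)
v,u=np.nonzero(bar);r=np.array([ray(T,a,b,.056)[:2] for a,b in zip(u,v)],np.float32)*1000
print('bar',cv2.minAreaRect(r))
E
```

```text
knob tri [0.4989 0.1557 0.1063]
knob top rect ((499.4303894042969, 155.983154296875), (31.348955154418945, 12.874512672424316), 64.53640747070312)
top 39 ((443.7234802246094, 268.77301025390625), (15.545393943786621, 16.64788818359375), 96.07199096679688)
[ 0.5232 -0.1404  0.046 ]Traceback (most recent call last):
  File "<stdin>", line 9, in <module>
AttributeError: 'NoneType' object has no attribute 'reshape'
```

>>> carry_out(steps=[[[0.04, -0.042, 0], -0.5, -1], [[0.08, -0.084, 0], -1.0, -1], [[0.12, -0.126, 0], -1.5, -1], [[0.16, -0.168, 0], -2, -1], [[0.2, -0.21, 0], -2.5, -1], [[0.24, -0.252, 0], -3, -1], [[0.28, -0.294, 0], -3.5, -1], [[0.32, -0.336, 0], -4, -1], [[0.36, -0.378, 0], -4.5, -1], [[0.4, -0.42, 0], -5.2, -1]])

```text
time: 1.35
tool_pos: [0.4209, -0.0029, 0.176]
ee_rot: [3.141, 0.0, 1.214]
wrist_force: [0.4, -1.5, -0.3]
width: 0.0938
finger_force: 0.0
```

```bash
cat >> h.py <<'E'
def to(x,y,z=None,yawdeg=None):
    o=robot.get_obs();p=o['tool_pos'];yw=o['ee_rot'][2];d=np.array([x,y,p[2] if z is None else z])-p
    c,s=np.cos(yw),np.sin(yw)
    print('t',round(o['time'],2),'pos',p.round(4),'rot',np.degrees(o['ee_rot']).round(1),'shift',np.round([d[0]*c+d[1]*s,d[0]*s-d[1]*c,-d[2]],4),'roll',None if yawdeg is None else round(-(yawdeg-np.degrees(yw))/10,2),'F',o['wrist_force'].round(2),'T',o['wrist_torque'].round(3),'w',round(o['width'],4))
E
python3 -c "
from h import *
to(.499,.156,.17,69.6)"
```

```text
t 1.35 pos [ 0.4209 -0.0029  0.176 ] rot [180.    0.   69.6] shift [0.1762 0.0178 0.006 ] roll -0.0 F [ 0.38 -1.46 -0.26] T [ 0.027 -0.069 -0.024] w 0.0938
```

>>> carry_out(steps=[[[0.06, 0.006, 0], 0, -1], [[0.12, 0.012, 0], 0, -1], [[0.176, 0.018, 0.006], 0, -1], [[0.176, 0.018, 0.006], 0, -0.3], [[0.176, 0.018, 0.006], 0, -0.3], [[0.176, 0.018, 0.006], 0, -0.3]])

```text
time: 2.1
tool_pos: [0.4992, 0.1523, 0.1706]
ee_rot: [3.141, 0.0, 1.209]
wrist_force: [-0.1, -0.5, 0.3]
width: 0.0673
finger_force: 0.0
```

```bash
python3 - <<'E'
from h import *
to(.499,.156,.081,69.6)
s=snap('scene','s1');c=s['image'][150:350,220:460]
cv2.imwrite('pics/s1c.png',cv2.resize(c,None,fx=3,fy=3)[:,:,::-1])
E
```

```text
t 2.1 pos [0.4992 0.1523 0.1706] rot [180.    0.   69.3] shift [ 0.0034 -0.0015  0.0896] roll -0.03 F [-0.12 -0.54  0.3 ] T [-0.034 -0.078 -0.038] w 0.0673
```

View pics/s1c.png

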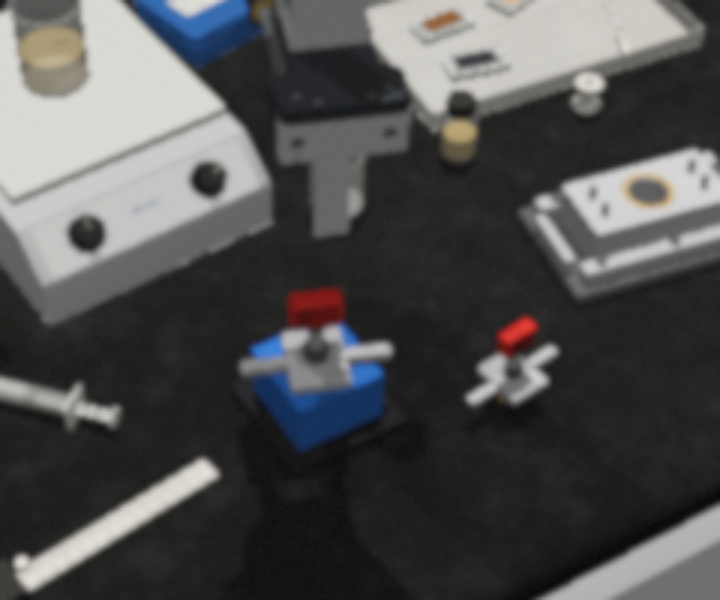

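The gripper stands squarely above the gauge's red knob at crop (316,305), with nothing in the way. Now I'll descend and grip.

>>> carry_out(steps=[[[0.003, -0.001, 0.03], 0, -0.3], [[0.003, -0.001, 0.06], 0, -0.3], [[0.003, -0.001, 0.08], 0, -0.3], [[0.003, -0.001, 0.09], 0, -0.3], [[0.003, -0.001, 0.09], 0, 1], [[0.003, -0.001, 0.09], 0, 1], [[0.003, -0.001, 0.09], 0, 1], [[0.003, -0.001, 0.09], 0, 1], [[0.003, -0.001, 0.09], 0, 1]])

```text
time: 3.28
tool_pos: [0.4998, 0.1567, 0.0805]
ee_rot: [3.141, -0.0, 1.21]
wrist_force: [0.4, -0.6, -0.3]
width: 0.0148
finger_force: 0.0
```

```bash
python3 - <<'E'
from h import *
to(.499,.156,.081,69.6)
E
```

```text
t 3.27 pos [0.4998 0.1567 0.0805] rot [180.   -0.   69.4] shift [-0.001  -0.0005 -0.0005] roll -0.02 F [ 0.36 -0.56 -0.34] T [-0.036 -0.043  0.024] w 0.0148
```

>>> carry_out(steps=[[[0, 0, 0], 0, 1], [[0, 0, 0], 0, 1], [[0, 0, 0], 0, 1], [[0, 0, -0.01], 0, 1], [[0, 0, -0.03], 0, 1], [[0, 0, -0.05], 0, 1], [[0, 0, -0.07], 0, 1], [[0, 0, -0.07], 0, 1], [[0, 0, -0.07], 0, 1]])

```text
time: 4.4
tool_pos: [0.4988, 0.1565, 0.1489]
ee_rot: [-3.14, 0.001, 1.21]
wrist_force: [0.3, -0.4, -4.0]
width: 0.0131
finger_force: 30.0
```

```bash
python3 - <<'E'
from h import *
to(.5237,-.1404,.151,80.5)
s=snap('scene','s2');np.savez('s2',**s);t=snap('top','t2');np.savez('t2',**t)
a=cv2.resize(s['image'][150:330,240:420],None,fx=3,fy=3);b=cv2.resize(t['image'][220:330,260:350],(442,540))
cv2.imwrite('pics/c2.png',cv2.resize(np.hstack([a,b]),(800,440))[:,:,::-1])
E
```

```text
t 4.4 pos [0.4988 0.1565 0.1489] rot [-1.799e+02  1.000e-01  6.930e+01] shift [-0.269   0.128  -0.0021] roll -1.12 F [ 0.25 -0.43 -3.97] T [-0.041 -0.053  0.021] w 0.0131
```

View pics/c2.png

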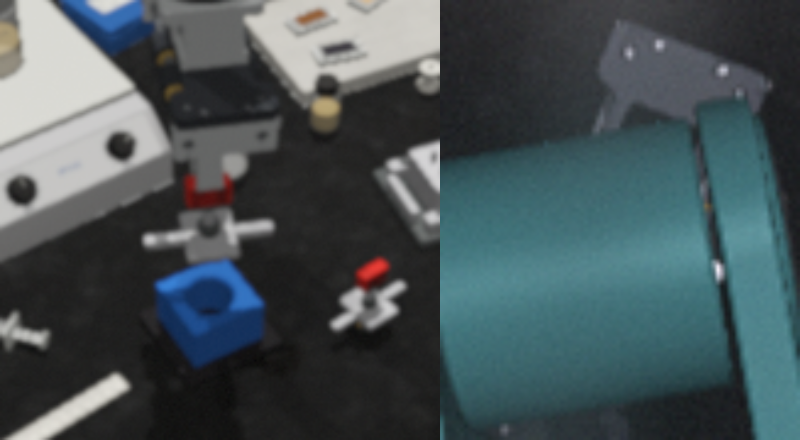

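The gauge hangs upright in the grip with the empty stand below it. In the top view the arm hides it. I'll measure the bar and bore in the same (scene) camera so that the calibration error cancels.

```bash
python3 - <<'E'
from h import *
S0=dict(np.load('scene0.npz'));S=dict(np.load('s2.npz'))
h=hsv(S0)
m=box((h[...,0]>8)&(h[...,0]<40)&(h[...,1]>45)&(h[...,2]>60),415,460,198,230)
v,u=np.nonzero(m);print('rim px',m.sum(),u.min(),u.max(),v.min(),v.max())
e=cv2.fitEllipse(cv2.convexHull(np.c_[u,v].astype(np.int32)));print(e,'bore scene',ray(S0,*e[0],.046).round(4))
def blk(s,P,n):
    pass
# bar in s2: depth-based mask
P=pts(S);o=robot.get_obs()['tool_pos']
zb=.048+o[2]-.0805
near=(np.hypot(P[...,0]-o[0],P[...,1]-o[1])<.065)&(abs(P[...,2]-zb-.004)<.012)
hh=hsv(S);m=near&(hh[...,1]<70)&(hh[...,2]>90)
v,u=np.nonzero(m);r=np.array([ray(S,a,b,zb+.008)[:2] for a,b in zip(u,v)],np.float32)*1000
print('bar',m.sum(),u.min(),u.max(),v.min(),v.max(),cv2.minAreaRect(r))
# far ends: tool x coordinate extents (along bar)
a=np.radians(69.4);d=np.array([np.cos(a),np.sin(a)])
q=(r/1000-o[:2])@d;print('along',q.min(),q.max())
w=(r/1000-o[:2])@np.array([d[1],-d[0]]);
for lo,hi in((-.06,-.033),(.033,.06)):
    k=(q>lo)&(q<hi);print('across',np.percentile(w[k],[5,50,95]).round(4))
print('z depth',np.percentile(P[m][:,2],[5,50,95]),zb)
hh0=hsv(S);bl=box((hh0[...,0]>100)&(hh0[...,0]<130)&(hh0[...,1]>150),290,350,240,310)
k=bl&(abs(P[...,2]-.048)<.004);print('stand',cv2.minAreaRect(P[k][:,:2].astype(np.float32)*1000))
Q=pts(S0);kk=box(abs(Q[...,2]-.046)<.004,380,490,185,250);print('block scene',cv2.minAreaRect(Q[kk][:,:2].astype(np.float32)*1000))
E
```

```text
rim px 76 428 444 208 218
((435.64794921875, 213.35308837890625), (10.732353210449219, 17.232091903686523), 97.0937271118164) bore scene [ 0.5202 -0.1403  0.046 ]
bar 468 299 350 236 257 ((492.3788757324219, 157.7665557861328), (84.43866729736328, 59.4189338684082), 36.794429779052734)
along -0.050123648325496595 0.048477867489879485
across [-0.0115 -0.0062 -0.0008]
across [-0.011  -0.0059 -0.0002]
z depth [0.11955255 0.12304467 0.12551523] 0.11608804804595653
stand ((496.3927307128906, 155.23692321777344), (68.85255432128906, 65.46346282958984), 0.8794848918914795)
block scene ((520.486083984375, -139.93194580078125), (114.94607543945312, 60.89577102661133), 81.169921875)
```

>>> carry_out(steps=[[[-0.03, 0.014, 0], 0, 1], [[-0.07, 0.033, 0], -0.2, 1], [[-0.11, 0.052, 0], -0.4, 1], [[-0.15, 0.07, 0], -0.6, 1], [[-0.19, 0.089, 0], -0.8, 1], [[-0.23, 0.108, 0], -1.0, 1], [[-0.255, 0.12, 0], -1.12, 1], [[-0.27, 0.1265, 0], -1.12, 1], [[-0.27, 0.1265, 0], -1.12, 1], [[-0.27, 0.1265, 0], -1.12, 1]])

```text
time: 5.75
tool_pos: [0.5226, -0.1394, 0.15]
ee_rot: [-3.141, -0.001, 1.407]
wrist_force: [-0.5, 0.4, -4.1]
width: 0.0128
finger_force: 30.0
```

>>> carry_out(steps=[[[0, 0, 0.012], 0, 1], [[0, 0, 0.024], 0, 1], [[0, 0, 0.024], 0, 1], [[0, 0, 0.024], 0, 1]])

```text
time: 6.25
tool_pos: [0.5227, -0.1404, 0.1261]
ee_rot: [-3.141, -0.0, 1.406]
wrist_force: [0.7, 0.0, -2.8]
width: 0.0128
finger_force: 30.0
```

```bash
python3 - <<'E'
from h import *
to(.522,-.1404,.125,80.5)
s=snap('scene');np.savez('s3',**s);t=snap('top');np.savez('t3',**t)
a=cv2.resize(s['image'][150:260,375:505],(640,541),interpolation=2)
cv2.imwrite('pics/c3.png',a[:,:,::-1])
P=pts(s);o=robot.get_obs()['tool_pos'];zb=o[2]-.0325
n=(np.hypot(P[...,0]-o[0],P[...,1]-o[1])<.065)&(P[...,2]>zb+.003)&(P[...,2]<zb+.013)
n=box(n,375,505,150,260)
print(n.sum(),cv2.minAreaRect(P[n][:,:2].astype(np.float32)*1000),zb)
E
```

```text
t 6.25 pos [ 0.5227 -0.1404  0.1261] rot [-180.    -0.    80.6] shift [-0.0001 -0.0007  0.0011] roll 0.01 F [ 0.68  0.04 -2.85] T [-0.05  -0.124  0.014] w 0.0128
349 ((517.103759765625, -138.1516571044922), (88.49107360839844, 55.9267578125), 50.77908706665039) 0.09424426652281204
```

View pics/c3.png

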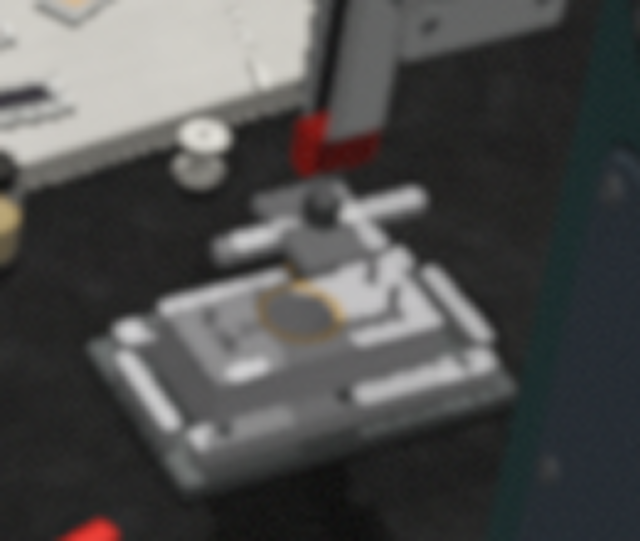

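The gauge hangs over the bore, with bar ends at crop (218,247) and (425,198) and the bore at (302,311). I'll check the offset in this one view.

```bash
python3 - <<'E'
from h import *
s=dict(np.load('s3.npz'));k=640/130
o=np.array([.5227,-.1404]);a=np.radians(80.6);X=np.array([np.cos(a),np.sin(a)]);Y=np.array([X[1],-X[0]])
f=lambda u,v,h:ray(s,375+u/k,150+v/k,h)[:2]
L,R,B=f(218,247,.0983),f(425,198,.0983),f(302,311,.046)
print(L,R,np.hypot(*(R-L)),np.degrees(np.arctan2(*(L-R)[::-1])),B)
g=(L+R)/2;print('gauge-bore along',(g-B)@X,'across',(g-B)@Y,'gauge-tcp',(g-o)@X,(g-o)@Y)
# finer: bright bar mask ends, using depth>bar
P=pts(s);h=hsv(s);m=box((P[...,2]>.088)&(P[...,2]<.112)&(h[...,1]<60)&(h[...,2]>70),410,470,180,205)
v,u=np.nonzero(m);r=np.array([ray(s,x,y,.0983)[:2] for x,y in zip(u,v)])
q=(r-o)@X;w=(r-o)@Y;print(m.sum(),q.min(),q.max())
for lo,hi in((-.055,-.03),(.03,.055)):
    kk=(q>lo)&(q<hi);print('across',kk.sum(),w[kk].min(),np.median(w[kk]),w[kk].max(),'bore',(B-o)@X,(B-o)@Y)
E
```

```text
[ 0.52878774 -0.09455739] [ 0.50897176 -0.19217544] 0.09960901794272219 78.5251600690951 [ 0.51993419 -0.1419613 ]
gauge-bore along -0.0015584687724223922 across -0.0008107895661339431 gauge-tcp -0.003550532215996699 -0.003284458441414954
397 -0.05104563495188404 0.0499860677389965
across 43 -0.01191602046675391 -0.004002061814306451 0.00280643829281108 bore -0.0019920634435743067 -0.002473668875281011
across 45 -0.011054478896397837 -0.0038272716182047957 0.0034584552867059962 bore -0.0019920634435743067 -0.002473668875281011
```

>>> carry_out(steps=[[[0, 0.001, 0.005], 0, 1], [[0, 0.001, 0.01], 0, 1], [[0, 0.001, 0.015], 0, 1], [[0, 0.001, 0.018], 0, 1], [[0, 0.001, 0.02], 0, 1], [[0, 0.001, 0.022], 0, 1], [[0, 0.001, 0.024], 0, 1], [[0, 0.001, 0.025], 0, 1], [[0, 0.001, 0.026], 0, 1], [[0, 0.001, 0.026], 0, 1]])

```text
time: 7.6
tool_pos: [0.5237, -0.1408, 0.1002]
ee_rot: [-3.142, 0.0, 1.406]
wrist_force: [0.4, -0.2, -3.2]
width: 0.013
finger_force: 30.0
```

```bash
python3 -c "
from h import *
to(.5237,-.1404,.0785,80.5)"
```

```text
t 7.6 pos [ 0.5237 -0.1408  0.1002] rot [-180.     0.    80.5] shift [ 0.0004 -0.0001  0.0217] roll 0.0 F [ 0.44 -0.23 -3.21] T [-0.017 -0.081  0.016] w 0.013
```

No contact with the head about 3 mm below the rim, so I'll keep going gently.

>>> carry_out(steps=[[[0, 0, 0.0015], 0, 1], [[0, 0, 0.003], 0, 1], [[0, 0, 0.0045], 0, 1], [[0, 0, 0.006], 0, 1], [[0, 0, 0.0075], 0, 1], [[0, 0, 0.009], 0, 1], [[0, 0, 0.01], 0, 1], [[0, 0, 0.01], 0, 1]])

```text
time: 8.6
tool_pos: [0.5237, -0.1407, 0.0901]
ee_rot: [-3.141, 0.0, 1.406]
wrist_force: [-0.7, -0.2, -3.4]
width: 0.0129
finger_force: 30.0
```

```bash
python3 -c "
from h import *
to(.5237,-.1404,.0785,80.5)"
```

```text
t 8.6 pos [ 0.5237 -0.1407  0.0901] rot [-180.     0.    80.6] shift [ 0.0003 -0.      0.0116] roll 0.01 F [-0.75 -0.18 -3.43] T [-0.024 -0.036 -0.042] w 0.0129
```

>>> carry_out(steps=[[[0, 0, 0.0015], 0, 1], [[0, 0, 0.003], 0, 1], [[0, 0, 0.0045], 0, 1], [[0, 0, 0.006], 0, 1], [[0, 0, 0.0075], 0, 1], [[0, 0, 0.0085], 0, 1], [[0, 0, 0.0085], 0, 1]])

```text
time: 9.48
tool_pos: [0.5237, -0.1407, 0.0817]
ee_rot: [-3.141, 0.0, 1.406]
wrist_force: [0.7, -0.5, -3.9]
width: 0.0127
finger_force: 30.0
```

```bash
python3 -c "
from h import *
to(.5237,-.1404,.0785,80.5)"
```

```text
t 9.47 pos [ 0.5237 -0.1407  0.0817] rot [-180.     0.    80.6] shift [ 0.0003 -0.      0.0032] roll 0.01 F [ 0.71 -0.52 -3.93] T [-0.068 -0.089 -0.005] w 0.0127
```

>>> carry_out(steps=[[[0, 0, 0.0005], 0, 1], [[0, 0, 0.001], 0, 1], [[0, 0, 0.0015], 0, 1], [[0, 0, 0.002], 0, 1], [[0, 0, 0.0025], 0, 1], [[0, 0, 0.003], 0, 1], [[0, 0, 0.003], 0, 1]])

```text
time: 10.35
tool_pos: [0.5237, -0.1408, 0.0787]
ee_rot: [-3.141, 0.0, 1.406]
wrist_force: [1.1, 0.7, -3.7]
width: 0.0132
finger_force: 30.0
```

```bash
python3 -c "
from h import *
to(.5237,-.1404,.0785,80.5)"
```

```text
t 10.35 pos [ 0.5237 -0.1408  0.0787] rot [-180.     0.    80.5] shift [ 0.0004 -0.      0.0002] roll 0.0 F [ 1.06  0.7  -3.66] T [-0.085 -0.054 -0.053] w 0.0132
```

>>> carry_out(steps=[[[0, 0, 0.0003], 0, 1], [[0, 0, 0.0006], 0, 1], [[0, 0, 0.0009], 0, 1], [[0, 0, 0.0009], 0, 1]])

```text
time: 10.85
tool_pos: [0.5239, -0.1408, 0.0785]
ee_rot: [3.141, 0.0, 1.406]
wrist_force: [-1.3, 0.3, 0.6]
width: 0.0131
finger_force: 30.0
```

```bash
python3 -c "
from h import *
to(.5237,-.1404,.0785,80.5)"
```

```text
t 10.85 pos [ 0.5239 -0.1408  0.0785] rot [180.    0.   80.5] shift [ 0.0003 -0.0002 -0.    ] roll 0.0 F [-1.33  0.26  0.58] T [ 0.173  0.197 -0.031] w 0.0131
```

The bar has landed: Fz rose about 4 N at TCP z .0785, which puts the bar at .046. After settling I'll turn the knob open by 60° counter-clockwise.

>>> carry_out(steps=[[[0, 0, 0.0003], 0, 1], [[0, 0, 0.0003], 0, 1], [[0, 0, 0.0003], -0.7, 1], [[0, 0, 0.0003], -1.5, 1], [[0, 0, 0.0003], -2.3, 1], [[0, 0, 0.0003], -3.1, 1], [[0, 0, 0.0003], -3.9, 1], [[0, 0, 0.0003], -4.7, 1], [[0, 0, 0.0003], -5.5, 1], [[0, 0, 0.0003], -6.0, 1]])

```text
time: 12.1
tool_pos: [0.5236, -0.1416, 0.0784]
ee_rot: [-3.14, 0.001, 2.456]
wrist_force: [-2.9, -0.9, 4.0]
width: 0.0131
finger_force: 30.1
```

>>> carry_out(steps=[[[0, 0, 0], 0, 1], [[0, 0, 0], 0, 1], [[0, 0, 0], 0, 1]])

```text
time: 12.48
tool_pos: [0.5236, -0.1415, 0.0784]
ee_rot: [-3.14, 0.001, 2.451]
wrist_force: [-3.9, -0.6, 3.9]
width: 0.0133
finger_force: 30.0
```

```bash
python3 - <<'E'
from h import *
to(.5237,-.1404,.0785,80.5)
s=snap('scene');cv2.imwrite('pics/c4.png',cv2.resize(s['image'][150:260,375:505],(640,541),interpolation=2)[:,:,::-1])
E
```

```text
t 12.47 pos [ 0.5236 -0.1415  0.0784] rot [-1.799e+02  1.000e-01  1.404e+02] shift [ 0.0007  0.0009 -0.0001] roll 5.99 F [-3.94 -0.59  3.91] T [-0.133  0.643 -0.063] w 0.0133
```

View pics/c4.png

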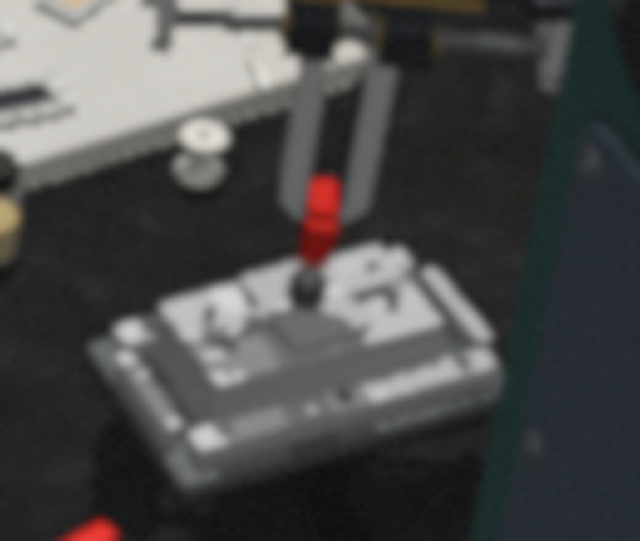

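The bar lies flat between the pins and the knob is turned about 60° to it. Now I'll lock it, turning slightly past the starting angle.

>>> carry_out(steps=[[[0, 0, 0], 0.8, 1], [[0, 0, 0], 1.6, 1], [[0, 0, 0], 2.4, 1], [[0, 0, 0], 3.2, 1], [[0, 0, 0], 4.0, 1], [[0, 0, 0], 4.8, 1], [[0, 0, 0], 5.6, 1], [[0, 0, 0], 6.1, 1], [[0, 0, 0], 6.5, 1], [[0, 0, 0], 6.5, 1]])

```text
time: 13.78
tool_pos: [0.5247, -0.1411, 0.0784]
ee_rot: [3.139, 0.0, 1.319]
wrist_force: [-0.9, -0.4, 4.3]
width: 0.013
finger_force: 30.5
```

>>> carry_out(steps=[[[0, 0, 0], 0, 1], [[0, 0, 0], 0, 1]])

```text
time: 14.02
tool_pos: [0.5247, -0.1411, 0.0784]
ee_rot: [3.139, 0.0, 1.319]
wrist_force: [-0.6, 0.3, 4.8]
width: 0.0128
finger_force: 30.5
```

```bash
python3 -c "
from h import *
to(.5237,-.1404,.0785,80.5)"
```

```text
t 14.03 pos [ 0.5247 -0.1411  0.0784] rot [179.9   0.   75.6] shift [ 0.0005 -0.0011 -0.0001] roll -0.49 F [-0.59  0.26  4.79] T [-0.097  0.069  0.272] w 0.0128
```

The stop is reached against the pins (0.27 N·m at yaw 75.6°), so it's locked. I'll ease off a little and draw straight up.

>>> carry_out(steps=[[[0, 0, 0], -0.2, 1], [[0, 0, -0.001], -0.2, 1], [[0, 0, -0.004], -0.2, 1], [[0, 0, -0.008], -0.2, 1], [[0, 0, -0.012], -0.2, 1], [[0, 0, -0.016], -0.2, 1], [[0, 0, -0.02], -0.2, 1], [[0, 0, -0.025], -0.2, 1], [[0, 0, -0.03], -0.2, 1], [[0, 0, -0.03], -0.2, 1]])

```text
time: 15.28
tool_pos: [0.5242, -0.1409, 0.1085]
ee_rot: [3.14, 0.0, 1.354]
wrist_force: [0.2, 0.2, -4.0]
width: 0.0128
finger_force: 30.0
```

>>> carry_out(steps=[[[0, 0, -0.02], 0, 1], [[0, 0, -0.045], 0, 1], [[0, 0, -0.045], 0, 1], [[0, 0, -0.045], 0, 1]])

```text
time: 15.78
tool_pos: [0.5232, -0.1406, 0.1515]
ee_rot: [-3.14, -0.0, 1.353]
wrist_force: [0.2, -0.1, -4.0]
width: 0.0133
finger_force: 30.0
```

```bash
python3 - <<'E'
from h import *
to(.4992,.1566,.155,69.4)
s=snap('scene');np.savez('s5',**s);cv2.imwrite('pics/c5.png',cv2.resize(s['image'][130:260,365:505],(640,594),interpolation=2)[:,:,::-1])
E
```

```text
t 15.78 pos [ 0.5232 -0.1406  0.1515] rot [-179.9   -0.    77.5] shift [ 0.285  -0.0875 -0.0035] roll 0.81 F [ 0.22 -0.15 -4.04] T [-0.009 -0.09   0.005] w 0.0133
```

View pics/c5.png

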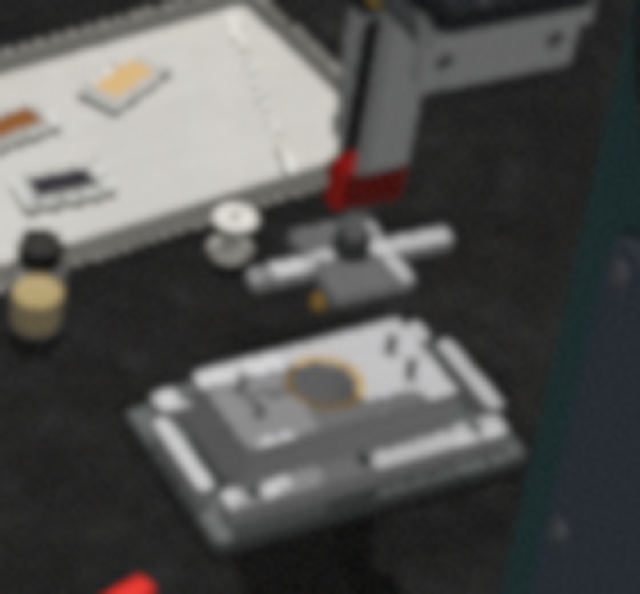

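The gauge is out and upright, with the brass plunger tip visible at crop (318,300). The fixture hasn't shifted. Now carry it to the stand.

>>> carry_out(steps=[[[0.03, -0.009, 0], 0, 1], [[0.07, -0.021, 0], 0, 1], [[0.11, -0.033, 0], 0, 1], [[0.15, -0.045, 0], 0, 1], [[0.19, -0.057, 0], 0, 1], [[0.23, -0.069, 0], 0, 1], [[0.265, -0.08, 0], 0, 1], [[0.284, -0.0855, 0], 0, 1], [[0.284, -0.0855, 0], 0, 1], [[0.284, -0.0855, 0], 0, 1]])

```text
time: 17.08
tool_pos: [0.5011, 0.1541, 0.1516]
ee_rot: [-3.14, 0.002, 1.353]
wrist_force: [-0.1, 0.5, -4.1]
width: 0.0129
finger_force: 30.0
```

```bash
python3 - <<'E'
from h import *
to(.5008,.1552,.0805,77.5)
E
```

```text
t 17.07 pos [0.5011 0.1541 0.1516] rot [-1.799e+02  1.000e-01  7.750e+01] shift [ 0.001  -0.0006  0.0711] roll 0.0 F [-0.09  0.53 -4.07] T [-0.038 -0.048  0.011] w 0.0129
```

>>> carry_out(steps=[[[0.001, 0, 0.01], 0, 1], [[0.001, 0, 0.022], 0, 1], [[0.001, 0, 0.034], 0, 1], [[0.001, 0, 0.042], 0, 1], [[0.001, 0, 0.045], 0, 1], [[0.001, 0, 0.048], 0, 1], [[0.001, 0, 0.05], 0, 1], [[0.001, 0, 0.052], 0, 1], [[0.001, 0, 0.052], 0, 1]])

```text
time: 18.2
tool_pos: [0.5016, 0.156, 0.1005]
ee_rot: [-3.142, 0.0, 1.354]
wrist_force: [0.1, 0.6, -4.0]
width: 0.013
finger_force: 30.0
```

>>> carry_out(steps=[[[0, 0, 0.003], 0, 1], [[0, 0, 0.006], 0, 1], [[0, 0, 0.009], 0, 1], [[0, 0, 0.012], 0, 1], [[0, 0, 0.015], 0, 1], [[0, 0, 0.017], 0, 1], [[0, 0, 0.0175], 0, 1], [[0, 0, 0.0175], 0, 1]])

```text
time: 19.2
tool_pos: [0.5018, 0.156, 0.0831]
ee_rot: [3.141, 0.0, 1.353]
wrist_force: [-0.6, -0.4, -3.8]
width: 0.0131
finger_force: 30.0
```

```bash
python3 - <<'E'
from h import *
to(.5008,.1552,.0805,77.5)
E
```

```text
t 19.2 pos [0.5018 0.156  0.0831] rot [180.    0.   77.5] shift [-0.001  -0.0008  0.0026] roll 0.0 F [-0.6  -0.38 -3.77] T [-0.062 -0.076 -0.022] w 0.0131
```

>>> carry_out(steps=[[[0, 0, 0.0007], 0, 1], [[0, 0, 0.0014], 0, 1], [[0, 0, 0.002], 0, 1], [[0, 0, 0.0026], 0, 1], [[0, 0, 0.003], 0, 1], [[0, 0, 0.003], 0, 1]])

```text
time: 19.95
tool_pos: [0.5018, 0.156, 0.0805]
ee_rot: [3.141, -0.0, 1.354]
wrist_force: [-1.2, 0.2, -0.3]
width: 0.0129
finger_force: 30.0
```

It's seated (Fz +3.5 N at TCP z .0805). Release and retreat.

>>> carry_out(steps=[[[0, 0, 0], 0, 0.5], [[0, 0, 0], 0, 0], [[0, 0, 0], 0, -0.3], [[0, 0, 0], 0, -0.3], [[0, 0, 0], 0, -0.3], [[0, 0, -0.02], 0, -0.3], [[0, 0, -0.05], 0, -0.3], [[0, 0, -0.09], 0, -0.3], [[-0.04, 0, -0.12], 0, -0.3], [[-0.1, 0, -0.12], 0, -0.3]])

```text
time: 21.2
tool_pos: [0.4819, 0.0582, 0.2035]
ee_rot: [3.135, -0.001, 1.357]
wrist_force: [0.3, -1.0, 0.3]
width: 0.0612
finger_force: 0.0
```

>>> carry_out(steps=[[[-0.06, 0, 0], 0, -0.3], [[-0.12, 0, 0], 0, -0.3], [[-0.18, 0, 0], 0, -0.3], [[-0.18, 0, 0], 0, -0.3], [[-0.18, 0, 0], 0, -0.3]])

```text
time: 21.82
tool_pos: [0.4414, -0.1171, 0.2001]
ee_rot: [3.142, -0.001, 1.353]
wrist_force: [0.1, 0.7, 0.3]
width: 0.061
finger_force: 0.0
```

```bash
python3 - <<'E'
from h import *
to(.5008,.1552,.0805,77.5)
s=snap('scene');t=snap('top')
a=cv2.resize(s['image'][225:325,275:415],(560,400),interpolation=2);b=cv2.resize(t['image'][235:325,275:325],(222,400),interpolation=2)
cv2.imwrite('pics/c6.png',np.hstack([a,b])[:,:,::-1])
P=pts(t);h=hsv(t);m=redm(t,285,335,255,300);print('knob',cen(m),np.percentile(P[m][:,2],[50,90]),ray(t,*cen(m),.108))
v,u=np.nonzero(m);print(cv2.minAreaRect(np.array([ray(t,a,b,.112)[:2] for a,b in zip(u,v)],np.float32)*1000))
bar=box((h[...,1]<60)&(h[...,2]>120),280,345,250,305)&(abs(P[...,2]-.055)<.01);print('bar',cv2.minAreaRect(P[bar][:,:2].astype(np.float32)*1000),np.median(P[bar][:,2]))
E
```

```text
t 21.82 pos [ 0.4414 -0.1171  0.2001] rot [180.   -0.   77.5] shift [ 0.2787 -0.0009  0.1196] roll 0.0 F [0.07 0.75 0.28] T [-0.028 -0.007 -0.033] w 0.061
knob [308.44210526 277.04210526] [0.11082488 0.11303679] [0.50130939 0.1552293  0.108     ]
((501.557373046875, 155.23199462890625), (31.505592346191406, 12.470016479492188), 77.01280212402344)
bar ((501.041259765625, 155.79302978515625), (98.9120864868164, 50.11574172973633), 77.15879821777344) 0.05506985251493978
```

View pics/c6.png

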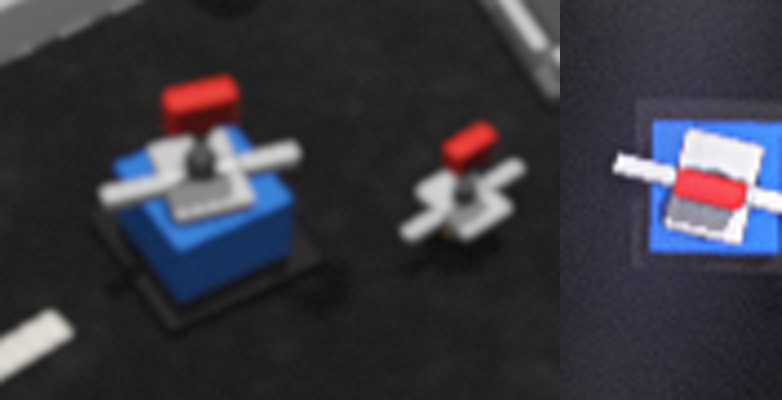

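The gauge stands upright and seated in its stand, within about 2 mm of its centre. The knob (77.0°) lines up with the bar (77.2°), so it is locked. Handing in.

```bash
python3 -c "
from bench import robot
print(robot.close_job())"
```

```text
the job is handed in; nothing more can be done
None
```

The job is handed in: the gauge was opened and locked in the bore, and now stands upright and locked in its stand; the size it shows was not measured directly, and no verdict came back.

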